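# Clamp the copper in the disc cutter and set its punch

### The arm

A 6-joint arm with a two-finger parallel gripper is mounted at the origin on a cart in front of the work surface, level with it; the furniture and walls round the work are solid. World frame = base frame: x ahead of the robot, y to its left, z up, the work surface at z = 0. Lengths are in m, angles in rad, forces in N, time in s.
With the tool pointing down it reaches from about 0.4 to 0.925 m from the base axis. Payload 3.4 kg.
Tool frame: the origin (TCP) lies midway between the tips of the shut fingers; the grasp point (between the pads) lies 19 mm behind it (ctrl.pinch_z is the distance from the TCP to the grasp point, in m); z points along the fingers, y is the line along which they close (so a half turn about z gives the same grasp; the last joint's range is limited). The gripper opens to 85 mm and grips with 20 to 120 N. Pads are 22 mm wide; open, the fingers measure 114 mm over their backs; the gripper's body (76 mm by 85 mm) begins 54 mm behind the grasp point. The pads swing forward as they close: fully open they stand 13 mm farther back than shut.
Start: joints at [1.244, 0.307, 1.506, -0, 1.328, -0.073], TCP at [0.144, 0.557, 0.231] pointing down, gripper open.
Joint ranges: [-3.12, 3.12], [-1.05, 2.28], [0.14, 2.33], [-1.42, 4.57], [0.1, 2.73], [-2.68, 2.68]. Speed limits (rad/s): [2.57, 2.57, 3.14, 3.14, 3.14, 3.14].

### API

Orientations are given as a unit quaternion [w, x, y, z].
In Python, from rig import ctrl gives the robot as it stands. The module is installed in compiled form; this text tells all that it offers.
- The arm moves only by the tool jog_arm, never from a script. Its argument "series" is one flat list of numbers, 4 for each row, row after row: the shift along the tool's x, y, z in mm, then the turn about the tool's z in degrees. In form: [x, y, z, spin, x, y, z, spin, ...]. A call has 1 to 20 rows; each row is the pose to reach, as a shift and turn from the pose commanded when the call began, along the tool's axes at that moment; what a row does not reach only later rows make up. A row lasts 1/12 s, in which the tool goes at most 41.7 mm and 7.16 degrees, less where a joint would pass 70% of its speed; a pose out of reach is approached as far as the arm can. A call with a gripper value outside its range is refused whole. "grip" is the finger opening in mm, from 0 to 85.4, set as the call begins (left out, the last holds). The fingers move at their own pace and stop on an object; the grip force is fixed at half the most. Time passes only in rows, so rows that repeat a pose let the fingers close. It gives the time, the measured TCP pose, the force, the opening and the grip force at its end, in the units of the state.
- ctrl.sense(): the state, without advancing time (a new reading comes with each control period).
- ctrl.get_image(name): name is "side" or "top" or "wrist"; returns a dict with "pixels" (420x560x3 uint8, red, green, blue), "fx", "fy", "cx", "cy" (pixels), "k1" (the pictures are not rectified: a ray, as slopes to the right and down, at radius r is drawn at 1 + k1 r^2 times it, then the intrinsics apply), "view" (4x4, takes a point from world to camera coordinates). Camera axes: x right, y down, z forward; pixel columns grow to the right and rows downward; lengths in m; the calibration is good to about 2 mm. A picture is of the moment at which its call begins. There is no depth.
- ctrl.finish_job(): hands the job in; it is judged then, once.
The state is a dict: "clock": time; "joints": joint angles; "joint_velocities": joint speeds; "effort": joint torques, N m; "eef_pos": TCP position; "tool_rot": TCP orientation; "force": force on the tool from outside, world axes, zero at the start; "moment": the same for the moment, N m; "gripper_width": finger opening in m; "grip_force": force on a finger pad.
Only numpy, scipy, OpenCV 4.12 (cv2) and the standard library are available. Lean on these libraries where they do the work, as an engineer would, in place of code of your own. Each camera call takes 0.05 s, during which the arm holds its last target. There are 200 camera calls.

### The job

With closed fingertips, press the cam handle of the disc cutter down level to clamp the copper sheet, then lightly press the second-largest punch, the one standing over the copper, down until it rests on the copper, and draw back. Leave the other three punches untouched and the cutter and the things lying round it where they are, and pull or lift nothing.

Things in the scene. Friction and masses are not known exactly. Their poses are not given: they have to be found in the camera images.
- cutter: disc cutter: round steel tool, 116 mm across, 42 mm high to the flat top of its dark upper (guide) plate, 3 kg, loose on rubber feet on the board; a like die plate below, a thin slot between. Origin on its axis at its underside (board height), z up. Four bright steel punches stand upright in it on a circle of 38 mm radius, graded in size; a cam handle in the middle points along its -x
- punch16: 16 mm wide punch, second largest, over the copper sheet (22 mm wide, in the slot; its end shows 25 mm past the rim beside this punch). Origin: centre of its flat top, 60 to 64 mm above the board at first, 52 mm when it rests on the copper (hard stop). Stiff sliding fit: 4 N moves it, it stays where left. At +36 deg about z from the cutter's +x. Nothing else within 27 mm of its axis above the plate
- punch12: 12 mm wide punch at -36 deg, no copper under it. Origin: centre of its flat top, 61 to 64 mm above the board. Same sliding fit, 4 N moves it
- punch22: 22 mm wide punch, the largest, at -108 deg. Origin: centre of its flat top, 61 to 64 mm above the board. Same fit
- punch8: 8 mm wide punch, the smallest, at +108 deg. Origin: centre of its flat top, 61 to 64 mm above the board. Same fit
- clamp (a joint): cam handle, rad: 0 = open, handle raised 0.9 rad above level; 0.9 = locked, handle level (hard stop). Starts at 0 to 0.2. Its hinge is level, along the cutter's y, on the cutter's axis, 54.5 mm above the board. It stays where it is left; 0.2 N m turns it (3 to 5 N down on the grip)
- clamp_grip (a point): point on the centre line of the handle's round black grip (14 mm thick), 80 mm from the hinge; the grip ends at 97 mm. With the handle level this point is 54.5 mm above the board, 80 mm from the cutter's axis, out past the rim
- board: plain wooden board 619 x 225 x 18 mm, fixed across the catch tray; origin under its centre; its top, 97 mm above z = 0, carries everything here
- bench_peg: the bench's fixed wooden sawing pin over the board, in the way of a low move from the right: with the handpiece lying along it, it takes up x from 0.42 m on, y from -0.07 to 0.05, heights 0.20 to 0.30. The torch stand beyond the board's left end (y over 0.28) rises to 0.38
- wax: block of beeswax 30 x 40 x 15 mm lying on the board; origin under its centre
- scribe: steel scriber 125 mm long, 8 mm thick, lying on the board on its long side, roughly pointing away from the robot; origin under its centre
- ring: silver ring 21 mm across, 6 mm high, lying flat on the board; origin under its centre

How it is judged:
On the way, in this order (a step that is already met when the one before it is completed fails the run):
1. the clamp handle is down level while the punch is still up (value of joint clamp above 0.8 rad and z of punch16 in the frame of cutter above 0.0565 m), for 0.2 s.
2. the 16 mm punch is down on the copper (z of punch16 in the frame of cutter below 0.0538 m and value of joint clamp above 0.8 rad), for 0.2 s.
At the end, for the whole second after the job is handed in: the clamp handle is within 0.1 rad of level, the 16 mm punch rests on the copper (within 1.8 mm), the other punches stand within about 3 mm of where they stood, the cutter is at rest within 20 mm of its place, and wax, scriber and ring lie within 15 mm of theirs (all of step 2 and z of punch8 in the frame of cutter between 0.058 and 0.067 m and z of punch12 in the frame of cutter between 0.058 and 0.067 m and z of punch22 in the frame of cutter between 0.058 and 0.067 m and distance of cutter from where it was at the start of the episode below 0.02 m and height (world z) of cutter below 0.109 m and linear speed of cutter below 0.02 m/s and distance of each of wax, scribe, ring from where it was at the start of the episode below 0.015 m); the robot touches nothing.
It fails at once if the cutter is lifted, tipped or shoved more than 20 mm (height (world z) of cutter above 0.109 m or angle between cutter's own z axis and vertical above 0.12 rad or distance of cutter from where it was at the start of the episode above 0.02 m).
It fails at once if another punch is touched with more than 3 N, pushed down or drawn up (z of any of punch8, punch12, punch22 in the frame of cutter below 0.058 m or z of any of punch8, punch12, punch22 in the frame of cutter above 0.067 m or contact force between the arm and punch8 above 3 N or contact force between the arm and punch12 above 3 N or contact force between the arm and punch22 above 3 N).
It fails at once if the 16 mm punch is drawn up (z of punch16 in the frame of cutter above 0.067 m).
It fails at once if the 16 mm punch is pressed with more than 40 N (contact force between the arm and punch16 above 40 N).
It fails at once if the wax, scriber or ring is shifted more than 15 mm (distance of any of wax, scribe, ring from where it was at the start of the episode above 0.015 m).
It also fails if it takes over 40 s, if anything falls off the work surface, if the arm or the gripper's body presses on something with over 40 N, if the wrist force passes 120 N, or if a joint passes its speed limit or range.

## Working session

There is one attempt and no reset: what is moved stays moved. The work goes in short steps, Python scripts to look and compute and a tool call to move; the robot and the scene stay as the last step left them, time stands still between calls to the robot, and variables do not carry over. Pictures are saved under pics/ and viewed, at most 10 in all, crops included, and the job is handed in when it is done.

Besides the shell and the picture viewer there is one more tool, called after "Request:" by a JSON object that holds its "method" and its "body", one argument or row to a line. jog_arm: Moves the arm, as the interface text tells. Its arguments: {"type":"object","properties":{"series":{"type":"array"},"grip":{"type":"number"}},"required":["series"]}

```bash
mkdir -p pics; cat > h.py <<'E'
import numpy as np, cv2, pickle
from rig import ctrl
def snap(n,f):
    d=ctrl.get_image(n); cv2.imwrite(f'pics/{f}.png',d['pixels'][:,:,::-1]); pickle.dump(d,open(f'pics/{f}.pkl','wb')); return d
def load(f): return pickle.load(open(f'pics/{f}.pkl','rb'))
def K(d): return np.array([[d['fx'],0,d['cx']],[0,d['fy'],d['cy']],[0,0,1.]]),np.array([d['k1'],0,0,0,0.])
def ray(d,uv):
    k,c=K(d); p=cv2.undistortPoints(np.array([[uv]],float),k,c)[0,0]
    V=np.array(d['view']); R=V[:3,:3]; return -R.T@V[:3,3], R.T@np.array([p[0],p[1],1])
def atz(d,uv,z):
    o,r=ray(d,uv); return o+r*(z-o[2])/r[2]
def proj(d,P):
    k,c=K(d); V=np.array(d['view']); return cv2.projectPoints(np.atleast_2d(np.array(P,float)),cv2.Rodrigues(V[:3,:3])[0],V[:3,3],k,c)[0][:,0]
def crop(f,x0,y0,x1,y1,s):
    im=cv2.imread(f'pics/{f}.png')[y0:y1,x0:x1]; cv2.imwrite(f'pics/{f}_c.png',cv2.resize(im,None,fx=s,fy=s,interpolation=cv2.INTER_CUBIC))
E
python3 - <<'E'
from h import *
a=snap('top','t0')['pixels'];b=snap('side','s0')['pixels']
cv2.imwrite('pics/both.png',cv2.resize(np.hstack([a,b])[:,:,::-1],(800,300)))
for f in('t0','s0'):
    d=load(f);V=np.array(d['view']);print(-V[:3,:3].T@V[:3,3],V[2,:3],d['fx'],d['k1'])
print(ctrl.sense())
E
```

```text
[0.44603796 0.13403444 1.05123889] [ 0.09155317 -0.00550757 -0.99578496] 476.5495422963923 -0.06651164238317513
[ 0.34704168 -0.49242064  0.77085543] [ 0.2188026   0.72160692 -0.65681724] 414.44242759562877 0.01106240980254472
{'clock': 0.1, 'joints': array([ 1.24347189e+00,  3.07463721e-01,  1.50755357e+00, -8.38369640e-06,
        1.32842851e+00, -7.35039727e-02]), 'joint_velocities': array([-0.00128722, -0.00102688, -0.00181358,  0.00230064, -0.00086935,
        0.0008518 ]), 'effort': array([-4.02129499e-04, -4.58526242e+01, -2.52609694e+01, -1.00813122e-04,
        5.58343148e-03,  1.18949458e-05]), 'eef_pos': array([0.14420588, 0.55595786, 0.23048884]), 'tool_rot': array([-1.80470451e-04,  1.26568777e-01,  9.91957401e-01, -9.08835110e-04]), 'force': array([-0.34984818, -0.0599723 , -0.24201214]), 'moment': array([-0.01195461, -0.03349706,  0.06183093]), 'grip_force': 0.0, 'gripper_width': 0.08508509041841944}
```

View pics/both.png

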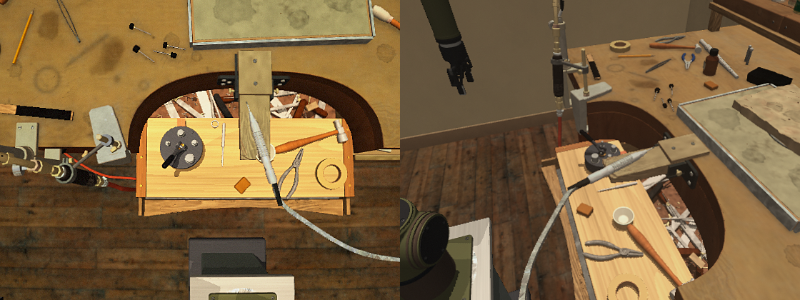

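The cutter is at about (253,206) in the full top image and about (282,214) in the side image. The peg lies to its right, and the torch stand is to its left.

```bash
python3 - <<'E'
from h import *
crop('t0',200,155,350,275,5); crop('s0',235,170,335,245,8)
E
```

```text
(no output)
```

View pics/t0_c.png

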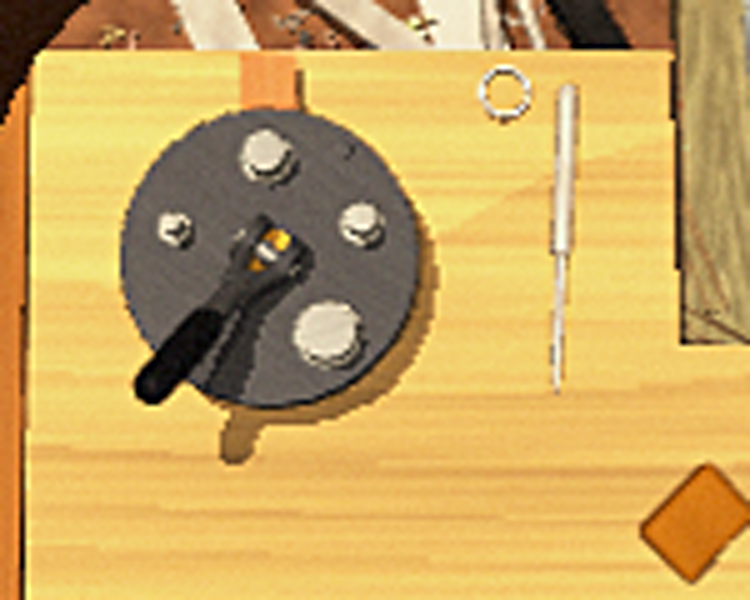

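View pics/s0_c.png

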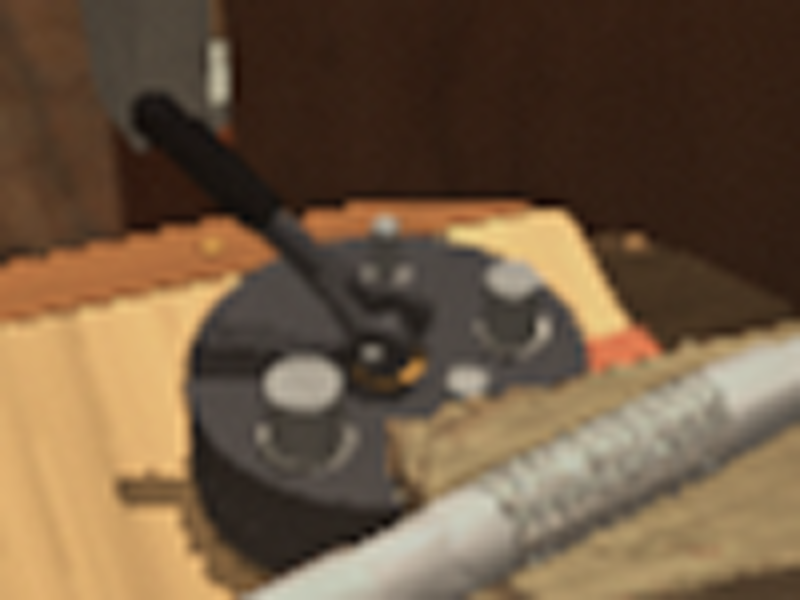

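Top crop (÷5, +200/+155): punch16 (267,152), punch12 (363,221), punch22 (328,329) and punch8 (174,227). The plate spans x 121–418 and y 107–408, and the grip's far end is at about (150,387). The side crop (÷8, +235/+170) shows the grip end at (155,112), punch22's top at (303,381) and punch16's top at (512,279).

```bash
cat >> h.py <<'E'
def fit(pts,ang,R=.038):
    l=np.c_[R*np.cos(np.radians(ang)),R*np.sin(np.radians(ang))]
    p=np.array(pts)[:,:2]; lc=l-l.mean(0);pc=p-p.mean(0)
    th=np.arctan2((lc[:,0]*pc[:,1]-lc[:,1]*pc[:,0]).sum(),(lc*pc).sum())
    Rm=np.array([[np.cos(th),-np.sin(th)],[np.sin(th),np.cos(th)]])
    c=p.mean(0)-Rm@l.mean(0); return c,th,p-(c+l@Rm.T)
E
python3 - <<'E'
from h import *
d=load('t0');s=load('s0')
T=lambda x,y:(200+x/5-.4,155+y/5-.4)
S=lambda x,y:(235+x/8-.44,170+y/8-.44)
pp=dict(p16=(267,152),p12=(363,221),p22=(328,329),p8=(174,227))
P=[atz(d,T(*v),.1595) for v in pp.values()]
c,th,res=fit(P,[36,-36,-108,108]);print('c',c,np.degrees(th),res*1000)
for n,p in zip(pp,P):print(n,p)
print('plate',atz(d,T(269.5,257.5),.139))
for n,uv in(('p22',(303,381)),('p16',(512,279))):print('side',n,atz(s,S(*uv),.1595))
# two-ray heights
def tri(a,b):
    o1,r1=a;o2,r2=b;k=np.linalg.lstsq(np.c_[r1,-r2],o2-o1,rcond=None)[0]
    return (o1+r1*k[0]+o2+r2*k[1])/2,np.linalg.norm(o1+r1*k[0]-o2-r2*k[1])
for n,a,b in(('grip end',(150,387),(155,112)),('p16',(267,152),(512,279)),('p22',(328,329),(303,381))):
    print(n,tri(ray(d,T(*a)),ray(s,S(*b))))
ux=np.array([np.cos(th),np.sin(th)])
for q in(0,.1,.2,.9):
    e=.9-q;g=np.r_[c-ux*.08*np.cos(e),.1515+.08*np.sin(e)];en=np.r_[c-ux*.094*np.cos(e),.1515+.094*np.sin(e)]
    print(q,g,(proj(d,en)-[200,155]+.4)*5,(proj(s,en)-[235,170]+.44)*8)
print('cur tool x', ctrl.sense()['tool_rot'])
E
```

```text
c [0.52870682 0.17975682] -34.31287959868686 [[ 0.2351306  -0.30703386]
 [-0.7349944   0.31603483]
 [ 1.43217945  0.80991728]
 [-0.93231565 -0.81891825]]
p16 [0.56692548 0.18056857 0.1595    ]
p12 [0.54077341 0.1442941  0.1595    ]
p22 [0.50006728 0.15733547 0.1595    ]
p8 [0.53844804 0.21540811 0.1595    ]
plate [0.52881397 0.18044449 0.139     ]
side p22 [0.50330002 0.15593934 0.1595    ]
side p16 [0.57076507 0.17815516 0.1595    ]
grip end (array([0.47863958, 0.21816768, 0.2121592 ]), np.float64(0.004597273804833476))
p16 (array([0.56924801, 0.18021874, 0.15777684]), np.float64(0.004238245334174659))
p22 (array([0.50180647, 0.15704246, 0.15866532]), np.float64(0.0034302911133815106))
0 [0.48763225 0.20778953 0.21416615] [[163.2484757  373.91581174]] [[154.43081991  85.54023463]]
0.1 [0.48267003 0.21117616 0.20888849] [[153.3952351  391.34738099]] [[131.71956169  99.37631264]]
0.2 [0.47816779 0.21424886 0.20303741] [[144.93794733 407.05513005]] [[111.7232746  115.38018268]]
0.9 [0.46262909 0.22485376 0.1515    ] [[127.906581   460.04194056]] [[ 56.62014127 268.77500958]]
cur tool x [-1.80470451e-04  1.26568777e-01  9.91957401e-01 -9.08835110e-04]
```

Request:
{"method": "jog_arm", "body": {
  "series": [0,0,-70,0,-40,-35,-70,0,-80,-70,-70,0,-120,-100,-70,0,-160,-130,-70,5,-200,-165,-70,10,-244,-200,-70,15,-244,-200,-70,20,-275,-210,-70,20,-305,-220,-70,20,-335,-228,-70,20,-365,-236,-70,20,-395,-245,-70,20,-427,-254,-70,20,-427,-254,-70,20,-427,-254,-70,20,-427,-254,-70,20],
  "grip": 0
}}

```text
clock: 1.52
eef_pos: [0.4932, 0.2034, 0.3006]
tool_rot: [-0.001, 0.297, 0.955, -0.0]
force: [-0.3, -1.1, 0.3]
gripper_width: -0.0004
grip_force: 0.0
```

```bash
python3 - <<'E'
from h import *
snap('wrist','w1');snap('top','t1')
s=ctrl.sense();print(s['eef_pos'],s['tool_rot'],s['force'],s['gripper_width'],s['clock'])
E
```

```text
[0.49270996 0.20395989 0.3010758 ] [-5.72955399e-04  2.96457171e-01  9.55045961e-01 -1.73218505e-04] [ 0.69734306  0.1717233  -0.03900065] 0.0002917363319500357 1.6167
```

View pics/w1.png

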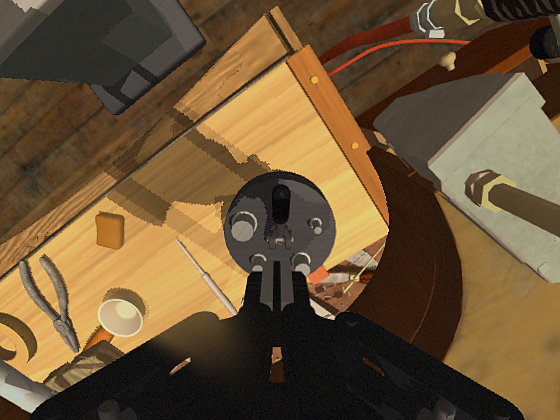

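The wrist view shows the cutter disc at about (278,222) with the handle pointing up at (281,205). The punches are p22 (242,226), p8 (317,226), p12 (258,263) and p16 (302,263). I'll enlarge it to measure.

```bash
python3 - <<'E'
from h import *
crop('w1',215,160,345,280,5)
E
```

```text
(no output)
```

View pics/w1_c.png

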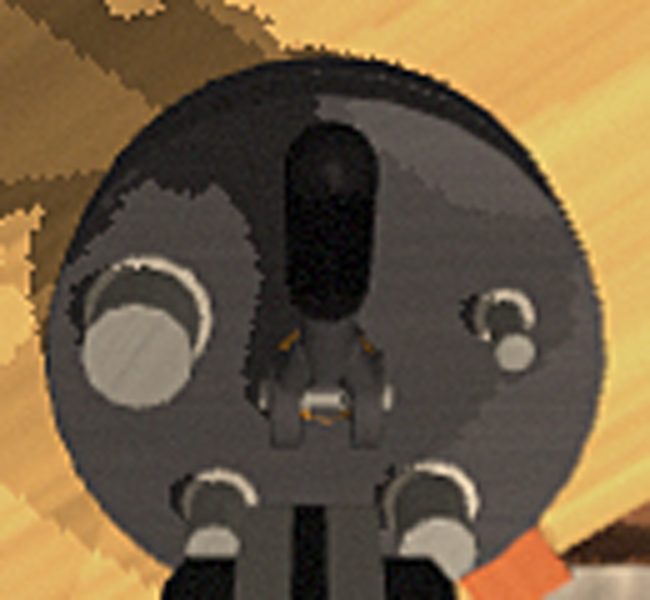

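In the crop (÷5, +215/+160) the tops are p22 (137,356), p8 (516,352), p16 (437,556) and p12 (213,556). The handle is centred at x≈325–332, and the hinge is at about (325,400).

```bash
python3 - <<'E'
from h import *
from scipy.spatial.transform import Rotation as Ro
d=load('w1')
T=lambda x,y:(215+x/5-.4,160+y/5-.4)
pp=dict(p16=(437,556),p12=(213,556),p22=(137,356),p8=(516,352))
P=[atz(d,T(*v),.1595) for v in pp.values()]
c,th,res=fit(P,[36,-36,-108,108]);print('c',c,np.degrees(th),res*1000)
for n,p in zip(pp,P):print(n,p)
s=ctrl.sense();q=s['tool_rot'];R=Ro.from_quat(np.r_[q[1:],q[0]]).as_matrix();print(R)
print('tcp proj',proj(d,s['eef_pos']))
a=np.radians(36)+th;print('p16 fit',c+.038*np.array([np.cos(a),np.sin(a)]))
ux=np.array([np.cos(th),np.sin(th)])
for q in(0,.1,.2):
    e=.9-q;en=np.r_[c-ux*.094*np.cos(e),.1515+.094*np.sin(e)]
    print(q,(proj(d,en)-[215,160]+.4)*5)
C=np.array([.5297,.1790]);u=-ux
for e in(.8,.6,.4,.2,.05,.0):
    for s_ in (.085,):
        r=s_*np.cos(e)-.007*np.sin(e)-.011;z=.1515+s_*np.sin(e)+.007*np.cos(e)
        w=np.r_[C+u*r,z];print(e,w,np.round(R.T@(w-s['eef_pos'])*1000,1))
E
```

```text
c [0.53214391 0.179863  ] -34.29583837454221 [[ 0.48712292 -0.46315065]
 [ 0.26101799 -0.44463118]
 [-0.17518546  0.29475009]
 [-0.57295545  0.61303175]]
p16 [0.57061422 0.18052992 0.1595    ]
p12 [0.54521714 0.14364341 0.1595    ]
p22 [0.50190391 0.15691754 0.1595    ]
p8 [0.54223364 0.2169494  0.1595    ]
[[-8.24225635e-01  5.66260249e-01 -1.19710122e-03]
 [ 5.66260646e-01  8.24226231e-01  8.85020649e-06]
 [ 9.91693743e-04 -6.70576740e-04 -9.99999283e-01]]
tcp proj [[277.52120879 275.21128415]]
p16 fit [0.5701271  0.18099307]
0 [[329.24496602 229.69954153]]
0.1 [[328.74175796 170.16604411]]
0.2 [[328.20674102 115.71112864]]
0.8 [0.49401196 0.20334093 0.21735221] [-1.5  0.3 83.7]
0.6 [0.48409626 0.21010391 0.20527196] [10.5  0.3 95.8]
0.4 [0.47636094 0.21537977 0.19104799] [ 19.8   0.2 110. ]
0.2 [0.47111436 0.21895818 0.17524736] [ 26.2   0.2 125.9]
0.05 [0.46894248 0.2204395  0.16273948] [ 28.8   0.2 138.4]
0.0 [0.4685657  0.22069649 0.1585    ] [ 29.2   0.2 142.6]
```

Request:
{"method": "jog_arm", "body": {
  "series": [-2,0,20,0,-2,0,40,0,-2,0,60,0,-2,0,72,0,-2,0,78,0,-2,0,82,0,0,0,85,0,3,0,88,0,6,0,92,0,9,0,96,0,12,0,100,0,15,0,104,0,17,0,107,0,19,0,110,0,19,0,110,0]
}}

```text
clock: 2.87
eef_pos: [0.4778, 0.2144, 0.1906]
tool_rot: [-0.0, 0.297, 0.955, -0.0]
force: [-0.3, -0.3, 1.3]
gripper_width: -0.0001
grip_force: 0.5
```

```bash
python3 - <<'E'
from h import *
snap('side','s2');crop('s2',225,150,335,245,7)
E
```

```text
(no output)
```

View pics/s2_c.png

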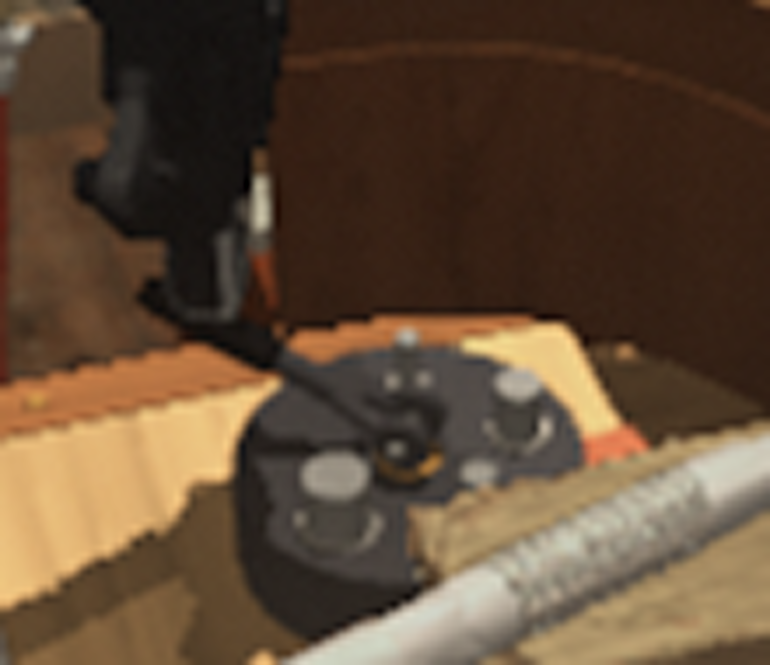

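The fingertips rest on the grip at about (200,310) in the crop. The handle has come down part way and the cutter hasn't moved, so I'll carry on along the arc.

Request:
{"method": "jog_arm", "body": {
  "series": [2,0,4,0,3,0,8,0,5,0,12,0,6,0,16,0,7,0,19,0,8,0,22,0,9,0,25,0,9,0,27,0,9,0,29,0,9,0,30,0,9,0,30,0]
}}

```text
clock: 3.83
eef_pos: [0.4705, 0.2195, 0.161]
tool_rot: [-0.0, 0.297, 0.955, -0.0]
force: [-0.5, 1.0, 0.0]
gripper_width: -0.0001
grip_force: 0.2
```

Request:
{"method": "jog_arm", "body": {
  "series": [0,0,1,0,0,0,1,0,0,0,2,0,0,0,2,0,0,0,2,0]
}}

```text
clock: 4.25
eef_pos: [0.4708, 0.2193, 0.1592]
tool_rot: [-0.0, 0.297, 0.955, -0.0]
force: [-0.8, -0.4, 1.4]
gripper_width: -0.0005
grip_force: 0.4
```

Request:
{"method": "jog_arm", "body": {
  "series": [0,0,0.5,0,0,0,0.5,0,0,0,1,0,0,0,1,0,0,0,1,0]
}}

```text
clock: 4.67
eef_pos: [0.4708, 0.2194, 0.1584]
tool_rot: [-0.0, 0.297, 0.955, -0.0]
force: [-1.8, 0.9, 2.4]
gripper_width: -0.0002
grip_force: 1.6
```

The handle reached its stop, with the force rising at z ≈ 0.1585, which is level. Next I lift off and go past punch16 to view it from the wrist camera.

Request:
{"method": "jog_arm", "body": {
  "series": [0,0,-10,0,0,0,-30,0,0,0,-55,0,0,0,-80,0,-30,7,-80,0,-60,14,-80,0,-90,20,-80,0,-115,23,-80,0,-133,23,-80,0,-133,23,-80,0,-133,23,-80,0,-133,23,-80,0]
}}

```text
clock: 5.67
eef_pos: [0.5928, 0.163, 0.2383]
tool_rot: [-0.0, 0.297, 0.955, -0.0]
force: [-0.4, 0.3, 0.6]
gripper_width: 0.0001
grip_force: 0.0
```

```bash
python3 - <<'E'
from h import *
snap('wrist','w3');crop('w3',200,120,360,240,5);s=ctrl.sense();print(s['eef_pos'],s['force']);d=load('w3');print(proj(d,s['eef_pos']), (proj(d,[[.5695,.1805,.1595],[.531,.179,.139]])-[200,120]+.4)*5)
E
```

```text
[0.59248305 0.16326652 0.23839262] [-0.30922337  0.00312866 -0.0063474 ]
[[277.25079815 275.54497209]] [[395.3229023  314.27615707]
 [238.73712765  77.80638822]]
```

View pics/w3.png

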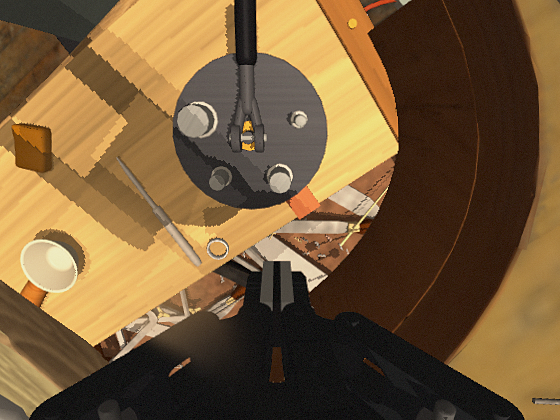

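The handle is down and reaches past the rim. Punch16 is at about (279,179), and the copper end shows at (302,202).

```bash
python3 - <<'E'
from h import *
crop('w3',165,80,335,215,4.5)
E
```

```text
(no output)
```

View pics/w3_c.png

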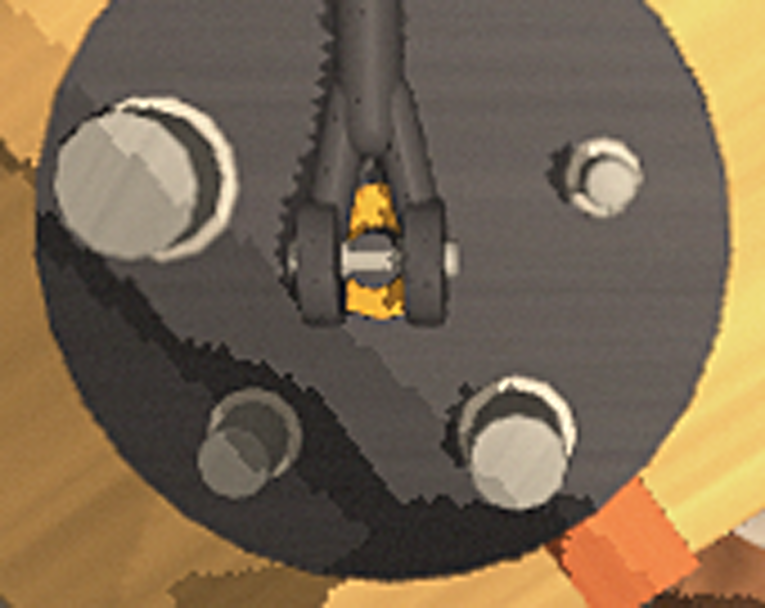

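The tops in the crop (÷4.5, +165/+80) are p16 (520,462), p12 (233,462), p22 (125,184) and p8 (609,182).

```bash
python3 - <<'E'
from h import *
from scipy.spatial.transform import Rotation as Ro
d=load('w3')
T=lambda x,y:(165+x/4.5-.4,80+y/4.5-.4)
pp=dict(p16=(520,462),p12=(233,462),p22=(125,184),p8=(609,182))
P=[atz(d,T(*v),.1595) for v in pp.values()]
c,th,res=fit(P,[36,-36,-108,108]);print('c',c,np.degrees(th),res*1000,P[0])
a=np.radians(36)+th;f=c+.038*np.array([np.cos(a),np.sin(a)]);print('p16 fit',f)
s=ctrl.sense();q=s['tool_rot'];R=Ro.from_quat(np.r_[q[1:],q[0]]).as_matrix()
for p in(np.r_[f,.1595],[.569,.1803,.1595]):print(R.T@(np.array(p)-s['eef_pos'])*1000)
E
```

```text
c [0.53166371 0.18015015] -34.37117336734384 [[ 0.33597136  0.21505611]
 [-0.08995737 -0.09192285]
 [-0.10710339  0.11453409]
 [-0.1389106  -0.23766735]] [0.56998433 0.18144534 0.1595    ]
p16 fit [0.56964836 0.18123029]
[28.93378415  1.88807843 78.9141165 ]
[28.94074525  0.75416878 78.91453537]
```

Request:
{"method": "jog_arm", "body": {
  "series": [15,1,0,0,29,1.5,0,0,29,1.5,25,0,29,1.5,50,0,29,1.5,65,0,29,1.5,70,0,29,1.5,72,0,29,1.5,74,0,29,1.5,76,0,29,1.5,78,0,29,1.5,80,0,29,1.5,81,0,29,1.5,82,0,29,1.5,83,0,29,1.5,84,0,29,1.5,85,0,29,1.5,86,0,29,1.5,86,0]
}}

```text
clock: 7.22
eef_pos: [0.5711, 0.1808, 0.1523]
tool_rot: [0.001, 0.297, 0.955, 0.0]
force: [2.1, 1.3, 2.8]
gripper_width: 0.0001
grip_force: 1.5
```

Request:
{"method": "jog_arm", "body": {
  "series": [0,0,0.5,0,0,0,1,0,0,0,1.5,0,0,0,2,0,0,0,2.5,0,0,0,2.5,0]
}}

```text
clock: 7.72
eef_pos: [0.5706, 0.1805, 0.1498]
tool_rot: [0.0, 0.297, 0.955, -0.0]
force: [3.0, 1.3, 3.4]
gripper_width: 0.0004
grip_force: 1.7
```

Request:
{"method": "jog_arm", "body": {
  "series": [0,0,0.3,0,0,0,0.6,0,0,0,0.9,0,0,0,0.9,0,0,0,0.9,0]
}}

```text
clock: 8.13
eef_pos: [0.5706, 0.1805, 0.149]
tool_rot: [0.0, 0.297, 0.955, 0.0]
force: [2.0, 0.9, 4.2]
gripper_width: -0.0005
grip_force: 2.2
```

Request:
{"method": "jog_arm", "body": {
  "series": [0,0,0.3,0,0,0,0.5,0,0,0,0.5,0,0,0,0.5,0]
}}

```text
clock: 8.47
eef_pos: [0.5706, 0.1805, 0.149]
tool_rot: [0.0, 0.297, 0.955, 0.0]
force: [1.4, 0.9, 7.4]
gripper_width: 0.0004
grip_force: 3.5
```

The tip stays at z = 0.149 while the force rises, so the punch is on the copper. I'll draw back now.

Request:
{"method": "jog_arm", "body": {
  "series": [0,0,-5,0,0,0,-20,0,0,0,-45,0,0,0,-70,0,0,0,-95,0,-30,0,-100,0,-30,0,-100,0,-30,0,-100,0,-30,0,-100,0]
}}

```text
clock: 9.22
eef_pos: [0.5933, 0.1631, 0.2469]
tool_rot: [-0.002, 0.297, 0.955, -0.001]
force: [-1.2, 0.4, -0.5]
gripper_width: -0.0005
grip_force: 0.0
```

```bash
python3 - <<'E'
from h import *
snap('wrist','w4');snap('side','s4');crop('w4',170,100,340,270,3.4);crop('s4',225,150,335,245,5)
a=cv2.imread('pics/w4_c.png');b=cv2.imread('pics/s4_c.png')[:, :]
h=min(len(a),len(b));o=np.hstack([a[:h],b[:h]]);cv2.imwrite('pics/o4.png',cv2.resize(o,None,fx=.7,fy=.7));print(ctrl.sense()['force'])
E
```

```text
[-1.28095003 -0.91893331  0.03007487]
```

View pics/o4.png

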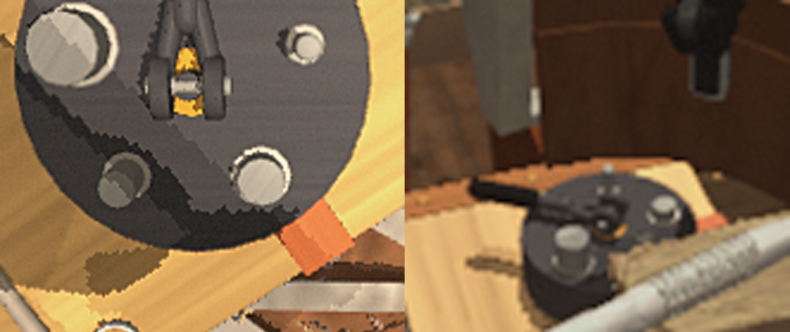

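In the left view punch16 (260,177) sits low while the other three still stand. The right view shows the handle level and the arm clear.

```bash
python3 -c "
from rig import ctrl
print(ctrl.finish_job())"
```

```text
the job is handed in; nothing more can be done
None
```

The job is handed in (no verdict was returned): the cam handle is pressed level, the 16 mm punch rests on the copper (tip stopped at z = 0.149 m, 7.4 N at the last reading), the other three punches still stand, and the arm is drawn clear.

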